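Sort the sieve shaker's spring feet by stiffness

TASK

The spring feet of the sieve shaker have got mixed up, and only pushing one down shows which kind it is. Sort the three feet that stand on the rubber mat: stiff ones into the rectangular steel tray, weak ones into the round sieve pan, all standing upright on the floor of their bin. Set them down gently, without dropping or banging them, and leave the brick, the scoop, the feeler gauges and the cup where they lie.

Things in the scene. Friction and masses are not known exactly. Their poses are not given: they have to be found in the camera images.
- place_1 (a point): Place of one spring foot on the black rubber mat (380 x 110 x 6 mm, stuck down): a foot stands upright here, its axis within 5 mm of this point, which lies on the mat's top face, 125 mm from the mat's centre towards the mat's +y (z up, y along the mat's long side). The point stays with the mat, not with the foot. Which kind of foot stands on which place changes from start to start.
- place_2 (a point): The same at the mat's centre: place of the middle foot. All feet: 100 mm tall, round, dark cast metal, about 0.6 kg. From below: flange 86 mm across, 12 mm high; a neck with a spring coil, 62 mm across, up to 46 mm; a round cap 62 mm across (65 mm at its lowest 4 mm) from 46 to 88 mm, the part to grip; on it the hexagon head of a bolt, 27 mm across, up to 100 mm.
- place_3 (a point): The same, 125 mm from the mat's centre towards the mat's -y: place of the third foot. All feet look alike. Both kinds are among the three; how many of each is to be found out. Pushing the bolt head down, a weak foot begins to give at 2 N and reaches its stop at 6 N; a stiff one begins at 3 N and needs 20 N to reach the stop. 5 mm down: 3.7 N against 10 N.
- foot_a (a joint): How far the cap (with its bolt) of one of the three feet is pushed straight down on its spring: 0 at rest, 0.012 m at the hard stop; it springs back. The cap cannot come off: the whole foot can be lifted by it. On which place this foot stands is not told.
- foot_b (a joint): The same for another of the three feet, place not told.
- foot_c (a joint): The same for the remaining foot, place not told.
- tray_floor (a point): Bin for the stiff feet: rectangular open tray of sheet steel, fixed, 236 x 146 mm outside, 35 mm high, walls 3 mm. The point is the centre of its inner floor, 3 mm above the counter. Its y axis runs along the long side (inside 230 mm), its x axis along the short side (inside 140 mm): two feet fit side by side along y.
- pan_floor (a point): Bin for the weak feet: round open sieve pan of bright metal, fixed, 204 mm across, 38 mm high, wall 2 mm. The point is the centre of its inner floor (200 mm across), 3 mm above the counter. Two feet fit side by side.
- brick: Bystander: dark blue facing brick, 215 x 103 x 65 mm; origin at the centre of its underside, x along its length.
- scoop: Bystander: stainless sample scoop, 255 mm long, 75 mm wide; origin under the back of its trough, handle towards its -x.
- feelers: Bystander: steel feeler gauge set, 105 mm long, 12 mm high, blades fanned; origin at the centre of its underside.
- cup: Bystander: yellow plastic density cup, 78 mm across the rim, 85 mm high; origin at the centre of its underside.
There are look-alikes about, which are no part of the job. What is shaped like the part that bears foot_a but purple or red is not meant.

How it is judged:
By the outcome, as a careful person would: the job done as asked, in the order asked, and still so for the second after the job is handed in, with the robot touching nothing.
It also fails if it takes over 72 s, if anything falls off the work surface, if the arm or the gripper's body presses on something with over 40 N, if the wrist force passes 120 N, or if a joint passes its speed limit or range.

ROBOT

A 6-joint arm with a two-finger parallel gripper is mounted at the origin on the work surface. World frame = base frame: x ahead of the robot, y to its left, z up, the work surface at z = 0. Lengths are in m, angles in rad, forces in N, time in s.
With the tool pointing down it reaches from about 0.35 to 0.975 m from the base axis. Payload 4.9 kg.
Tool frame: the origin (TCP) lies between the finger pads; the fingertips stand 22 mm ahead of it and the grasp point (between the pads) lies 3 mm ahead of it; z points along the fingers, y is the line along which they close (so a half turn about z gives the same grasp; the last joint's range is limited). The gripper opens to 85 mm and grips with 20 to 120 N. Pads are 22 mm wide; open, the fingers measure 114 mm over their backs; the gripper's body (76 mm by 85 mm) begins 54 mm behind the grasp point. The pads swing forward as they close: fully open they stand 13 mm farther back than shut.
Start: joints at [0.996, 0.053, 1.613, -0, 1.476, -0.119], TCP at [0.275, 0.561, 0.253] pointing down, gripper open.
Joint ranges: [-3.01, 3.01], [-1.01, 2.22], [0.06, 2.58], [-1.02, 4.17], [0.09, 2.62], [-3.14, 3.14]. Speed limits (rad/s): [2.57, 2.57, 3.14, 3.14, 3.14, 3.14].

INTERFACE

Orientations are given as a unit quaternion [w, x, y, z].
In Python, from plant import state, grab_frame, get_calibration, job_done, recognise, regions_of gives the robot as it stands.
- The arm moves only by the tool apply_moves, never from a script. Its argument "targets" is a list of rows, each an object with "translation": the shift along the tool's x, y, z normalised to -1 to 1, where 1 is 100 mm, a list of three; "twist": the turn about the tool's z normalised to -1 to 1, where 1 is 0.1 rad; "hand": the opening, from 0 (shut) to 1 (fully open). A call has 1 to 8 rows; each row shifts and turns the commanded pose from where the row before left it, along the tool's axes as they then stand; what a row does not reach is not made up. A row lasts 1/10 s, in which the tool goes at most 50 mm and 8.59 degrees, less where a joint would pass 70% of its speed; a pose out of reach is approached as far as the arm can. A call with a number of a shift or a turn outside -1 to 1 is refused whole. A call with a gripper value outside its range is refused whole. The fingers move at their own pace and stop on an object; the grip force is fixed at half the most. Time passes only in rows, so rows that do not move let the fingers close. It gives the time, the measured TCP pose, the force, the opening and the grip force at its end, in the units of the state.
- state(): the state, without advancing time (a new reading comes with each control period).
- grab_frame(name): name is "scene" or "top" or "wrist"; returns the picture (420x560x3 uint8, red, green, blue); there is no depth.
- get_calibration(name): a dict with "camera_matrix" (3x3 intrinsics, pixels), "pose" (4x4, takes a point from camera to world coordinates). Camera axes: x right, y up, looking along -z (the intrinsics and any distortion apply to the point x, -y, -z); pixel columns grow to the right and rows downward; lengths in m; the calibration is good to about 2 mm. A picture is of the moment at which its call begins: read the wrist's pose just before it. get_calibration takes no time and is no camera call; for the wrist camera it gives the pose at the moment of the call.
- job_done(): hands the job in; it is judged then, once.
Trained networks look in the newest picture that a camera, given by its name, has taken for a name from the list of things; names that differ only in an ending like _2 or _b are one class to them, and where a whole thing is asked for, a point or a joint stands for the part that bears it (a point fixed in the world has none). Each returns a list of dicts, best first, with "score" (0 to 1); they miss things now and then, are a little off and sometimes report something else, mostly with a low value. They report only what shows in the picture. A call takes as long as a camera call. They do not tell look-alikes from the thing itself.
- recognise(camera, query): "point" ([x, y, z] in m, in world coordinates, good to about 4 mm: the middle of the surface that is visible of it).
- regions_of(camera, query): "pixels" (420x560 bool, what is visible of it).
The state is a dict: "time": time; "joint_pos": joint angles; "joint_vel": joint speeds; "joint_efforts": joint torques, N m; "tool_pos": TCP position; "tool_rot": TCP orientation; "contact_force": force on the tool from outside, world axes, zero at the start; "ft_torque": the same for the moment, N m; "gripper_width": opening from 0.0 (shut) to 1.0 (fully open); "grasp_force": force on a finger pad.
Only numpy, scipy, OpenCV 4.12 (cv2) and the standard library are available. Lean on these libraries where they do the work, as an engineer would, in place of code of your own. Each camera call takes 0.05 s, during which the arm holds its last target. There are 200 camera calls.

## Working session

There is one attempt and no reset: what is moved stays moved. The work goes in short steps, Python scripts to look and compute and a tool call to move; the robot and the scene stay as the last step left them, time stands still between calls to the robot, and variables do not carry over. Pictures are saved under pics/ and viewed, at most 10 in all, crops included, and the job is handed in when it is done.

Besides the shell and the picture viewer there is one more tool, called after "Call:" as name(argument=value, ...) on one line, values as JSON. apply_moves: Moves the arm, as the interface text tells. Its arguments: {"type":"object","properties":{"targets":{"type":"array"}},"required":["targets"]}

```bash
mkdir -p pics; ls; python3 - <<'E'
from plant import *
import cv2,numpy as np
s=state();print({k:np.round(v,3).tolist() for k,v in s.items()})
for c in ("top","scene"):
    im=grab_frame(c);cv2.imwrite(f"pics/{c}0.png",im[...,::-1])
    for q in ("foot_a","place_1","tray_floor","pan_floor","brick","scoop","feelers","cup"):
        try: print(c,q,[(np.round(d["point"],3).tolist(),round(d["score"],2)) for d in recognise(c,q)][:6])
        except Exception as e: print(c,q,e)
print(state()["time"])
E
```

```text
pics
{'time': 0.0, 'joint_pos': [0.996, 0.053, 1.614, 0.0, 1.476, -0.119], 'joint_vel': [-0.002, -0.002, -0.001, 0.001, 0.001, -0.001], 'joint_efforts': [-0.002, -39.367, -37.018, -0.0, 0.007, 0.0], 'tool_pos': [0.275, 0.561, 0.252], 'tool_rot': [-0.0, 0.226, 0.974, -0.001], 'contact_force': [0.314, 0.835, 0.302], 'ft_torque': [-0.002, 0.006, 0.011], 'grasp_force': 0.0, 'gripper_width': 0.995}
top foot_a [([0.44, -0.044, 0.096], 0.83), ([0.418, 0.074, 0.094], 0.8), ([0.267, 0.211, 0.084], 0.8), ([0.465, -0.167, 0.095], 0.7), ([0.432, 0.234, 0.086], 0.58)]
top place_1 [([0.44, -0.052, 0.002], 0.95), ([0.58, -0.438, 0.026], 0.67)]
top tray_floor [([0.657, 0.129, 0.004], 0.62)]
top pan_floor [([0.659, -0.15, 0.004], 0.66), ([0.44, -0.044, 0.006], 0.51)]
top brick [([0.604, 0.459, 0.065], 0.58), ([0.383, 0.389, 0.011], 0.38)]
top scoop [([0.583, -0.437, 0.027], 0.63)]
top feelers [([0.382, 0.39, 0.012], 0.77), ([0.658, 0.13, 0.003], 0.24)]
top cup [([0.408, -0.39, 0.039], 0.91)]
scene foot_a [([0.479, -0.159, 0.085], 0.82), ([0.44, 0.082, 0.091], 0.81), ([0.447, 0.246, 0.086], 0.68), ([0.457, -0.037, 0.093], 0.61), ([0.284, 0.223, 0.085], 0.61), ([0.62, 0.471, 0.067], 0.6)]
scene place_1 [([0.468, 0.002, 0.009], 0.55)]
scene tray_floor [([0.65, 0.124, 0.004], 0.94)]
scene pan_floor [([0.651, -0.157, 0.005], 0.66), ([0.412, -0.363, 0.061], 0.61)]
scene brick [([0.622, 0.468, 0.065], 0.69)]
scene scoop [([0.584, -0.444, 0.031], 0.59)]
scene feelers [([0.383, 0.393, 0.008], 0.66)]
scene cup [([0.438, 0.08, 0.09], 0.68), ([0.458, -0.035, 0.094], 0.6), ([0.413, -0.363, 0.062], 0.57)]
0.9
```

View pics/top0.png

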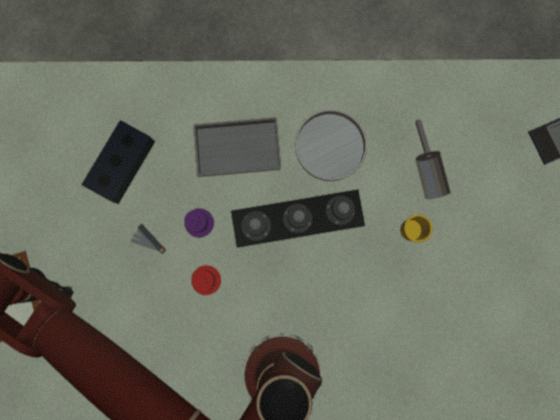

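View pics/scene0.png

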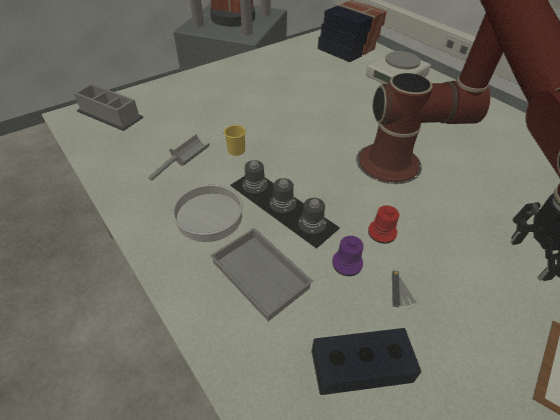

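The top view shows the three dark feet at (255,224), (298,216) and (341,208) on the mat, with purple (199,222) and red (206,280) look-alikes. The tray is at (237,147) and the pan at (330,146). Next I'll get metric fits for these.

```bash
cat > h.py <<'E'
from plant import *
import cv2,numpy as np
def ray(cam,uv,z,cal=None):
    c=cal or get_calibration(cam);K=np.array(c["camera_matrix"]);T=np.array(c["pose"])
    uv=np.atleast_2d(uv).astype(float)
    d=np.c_[uv,np.ones(len(uv))]@np.linalg.inv(K).T*[1,-1,-1]@T[:3,:3].T
    return T[:3,3]+d*((z-T[2,3])/d[:,2])[:,None]
def proj(cam,P,cal=None):
    c=cal or get_calibration(cam);K=np.array(c["camera_matrix"]);T=np.array(c["pose"])
    p=(np.atleast_2d(P)-T[:3,3])@T[:3,:3]*[1,-1,-1]
    q=p@K.T;return q[:,:2]/q[:,2:]
def st():
    s=state();x=s["tool_rot"];w,a,b,c=x
    yaw=np.arctan2(2*(a*b+w*c),1-2*(b*b+c*c)) # tool x axis heading
    print("t",round(s["time"],2),"tcp",np.round(s["tool_pos"],4),"xhead",round(yaw,4),"F",np.round(s["contact_force"],2),"w",round(s["gripper_width"],3),"g",round(s["grasp_force"],1));return s
E
python3 - <<'E'
from h import *
print({k:np.round(v,3).tolist() for k,v in get_calibration("top").items()})
st()
im=grab_frame("top")
for q,z in (("place_1",.006),("tray_floor",.035),("pan_floor",.038),("foot_a",.05)):
    for d in regions_of("top",q):
        m=d["pixels"].astype(np.uint8);cs,_=cv2.findContours(m,0,1)
        c=max(cs,key=cv2.contourArea).reshape(-1,2)
        w=ray("top",c,z)[:,:2].astype(np.float32)
        r=cv2.minAreaRect(w);print(q,round(d["score"],2),"px",c.mean(0).round(),"rect",np.round(r[0],4),np.round(r[1],3),round(r[2],1),"circ",np.round(cv2.minEnclosingCircle(w)[0],4),round(cv2.minEnclosingCircle(w)[1],4))
E
```

```text
{'camera_matrix': [[533.981, 0.0, 277.771], [0.0, 533.981, 204.009], [0.0, 0.0, 1.0]], 'pose': [[-0.007, 0.994, -0.105, 0.324], [-1.0, -0.006, 0.007, 0.02], [0.006, 0.105, 0.994, 1.558], [0.0, 0.0, 0.0, 1.0]]}
t 0.9 tcp [0.2751 0.5612 0.2533] xhead 2.6858 F [-0.23 -0.12  0.3 ] w 0.996 g 0.0
place_1 0.78 px [297. 219.] rect [ 0.4441 -0.0468] [0.113 0.38 ] 9.3 circ [ 0.4458 -0.047 ] 0.1956
tray_floor 0.97 px [237. 147.] rect [0.6521 0.1288] [0.156 0.244] 4.9 circ [0.6525 0.1279] 0.1408
pan_floor 0.87 px [330. 145.] rect [ 0.6568 -0.142 ] [0.209 0.206] 17.6 circ [ 0.6558 -0.142 ] 0.1057
foot_a 0.94 px [342. 209.] rect [ 0.4689 -0.1714] [0.062 0.069] 44.3 circ [ 0.468 -0.173] 0.0352
foot_a 0.88 px [196. 222.] rect [0.4353 0.2431] [0.069 0.064] 45.1 circ [0.4349 0.2436] 0.0366
foot_a 0.78 px [255. 225.] rect [0.4243 0.075 ] [0.062 0.062] 89.7 circ [0.4247 0.0753] 0.0327
foot_a 0.69 px [297. 218.] rect [ 0.4421 -0.0434] [0.11  0.371] 8.7 circ [ 0.443  -0.0441] 0.1907
foot_a 0.64 px [298. 217.] rect [ 0.4455 -0.0476] [0.066 0.068] 44.5 circ [ 0.4463 -0.0466] 0.035
```

```bash
cat >> h.py <<'E'
def plan(target,n,xh=None):
    s=state();p=np.array(s["tool_pos"]);w,a,b,c=s["tool_rot"]
    y=np.arctan2(2*(a*b+w*c),1-2*(b*b+c*c));dy=0 if xh is None else (xh-y+np.pi)%(2*np.pi)-np.pi
    d=(np.array(target)-p)/n
    for i in range(n):
        h=y+dy*i/n
        print(np.round([d@[np.cos(h),np.sin(h),0]*10,d@[np.sin(h),-np.cos(h),0]*10,-d[2]*10],3).tolist(),round(-dy/n*10,3))
E
python3 -c "
from h import *
plan([.4235,.077,.22],12,np.radians(99.5))"
```

```text
[-0.289, -0.308, 0.028] 0.791
[-0.312, -0.284, 0.028] 0.791
[-0.334, -0.259, 0.028] 0.791
[-0.353, -0.231, 0.028] 0.791
[-0.37, -0.203, 0.028] 0.791
[-0.385, -0.173, 0.028] 0.791
[-0.397, -0.142, 0.028] 0.791
[-0.407, -0.11, 0.028] 0.791
[-0.415, -0.078, 0.028] 0.791
[-0.42, -0.045, 0.028] 0.791
[-0.422, -0.011, 0.028] 0.791
[-0.421, 0.022, 0.028] 0.791
```

Call:
apply_moves(targets=[{"translation": [-0.29, -0.31, 0.03], "twist": 0.79, "hand": 0}, {"translation": [-0.31, -0.28, 0.03], "twist": 0.79, "hand": 0}, {"translation": [-0.33, -0.26, 0.03], "twist": 0.79, "hand": 0}, {"translation": [-0.35, -0.23, 0.03], "twist": 0.79, "hand": 0}, {"translation": [-0.37, -0.2, 0.03], "twist": 0.79, "hand": 0}, {"translation": [-0.38, -0.17, 0.03], "twist": 0.79, "hand": 0}, {"translation": [-0.4, -0.14, 0.03], "twist": 0.79, "hand": 0}, {"translation": [-0.41, -0.11, 0.03], "twist": 0.79, "hand": 0}])

```text
time: 1.95
tool_pos: [0.3744, 0.238, 0.2294]
tool_rot: [0.0, 0.519, 0.855, 0.0]
contact_force: [0.9, -0.8, -0.5]
gripper_width: 0.001
grasp_force: 0.0
```

Call:
apply_moves(targets=[{"translation": [-0.41, -0.08, 0.03], "twist": 0.79, "hand": 0}, {"translation": [-0.42, -0.04, 0.03], "twist": 0.79, "hand": 0}, {"translation": [-0.42, -0.01, 0.03], "twist": 0.79, "hand": 0}, {"translation": [-0.42, 0.02, 0.03], "twist": 0.79, "hand": 0}, {"translation": [0, 0, 0], "twist": 0, "hand": 0}, {"translation": [0, 0, 0], "twist": 0, "hand": 0}])

```text
time: 2.55
tool_pos: [0.4237, 0.0783, 0.2173]
tool_rot: [-0.0, 0.646, 0.763, 0.0]
contact_force: [0.8, 0.4, -0.5]
gripper_width: -0.002
grasp_force: 0.0
```

```bash
python3 - <<'E'
from h import *
st();cal=get_calibration("wrist");im=grab_frame("wrist");cv2.imwrite("pics/w1.png",im[...,::-1])
print(np.round(cal["pose"],3).tolist(),np.round(cal["camera_matrix"],1).tolist())
for d in recognise("wrist","foot_a"):print(np.round(d["point"],4),round(d["score"],2))
for d in regions_of("wrist","foot_a"):
    ys,xs=np.nonzero(d["pixels"]);print(round(d["score"],2),xs.min(),xs.max(),ys.min(),ys.max())
im=cv2.cvtColor(grab_frame("top"),cv2.COLOR_RGB2BGR);cv2.imwrite("pics/top1.png",cv2.resize(im[150:280,190:400],None,fx=3.8,fy=3.8,interpolation=2))
plan([.4235,.077,.145],3,np.radians(99.5))
E
```

```text
t 2.55 tcp [0.4237 0.0783 0.2173] xhead 1.7359 F [ 0.78  0.36 -0.55] w -0.002 g 0.0
[[0.986, -0.158, -0.048, 0.413], [0.165, 0.946, 0.279, 0.149], [0.001, -0.283, 0.959, 0.337], [0.0, 0.0, 0.0, 1.0]] [[328.6, 0.0, 282.0], [0.0, 328.6, 212.3], [0.0, 0.0, 1.0]]
[0.291  0.1968 0.0833] 0.93
[0.4347 0.2197 0.0903] 0.69
[0.4224 0.0774 0.0926] 0.67
[ 0.4424 -0.0475  0.1104] 0.59
0.98 288 379 0 48
0.79 277 289 345 371
0.66 242 319 171 254
0.64 50 156 0 40
[-0.01, -0.001, 0.241] 0.012
[-0.01, -0.001, 0.241] 0.012
[-0.01, -0.001, 0.241] 0.012
```

View pics/w1.png

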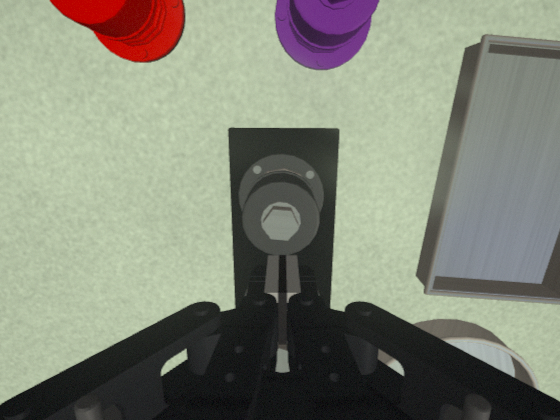

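The wrist view shows foot 1's bolt head at (281,221), with the mat straight in the image, so the yaw is right. I'll locate the bolt precisely.

```bash
python3 - <<'E'
from h import *
print(ray("wrist",[[281,221],[228.5,128],[339,128]],.106)[0], ray("wrist",[[228.5,128],[339,128]],.006))
E
```

```text
[0.42495649 0.07648029 0.106     ] [[0.36363504 0.12996628 0.006     ]
 [0.47007154 0.14819176 0.006     ]]
```

Call:
apply_moves(targets=[{"translation": [-0.02, 0.01, 0.4], "twist": 0, "hand": 0}, {"translation": [0, 0, 0.35], "twist": 0, "hand": 0}, {"translation": [0, 0, 0.1], "twist": 0, "hand": 0}, {"translation": [0, 0, 0], "twist": 0, "hand": 0}, {"translation": [0, 0, 0], "twist": 0, "hand": 0}])

```text
time: 3.25
tool_pos: [0.4258, 0.0776, 0.1339]
tool_rot: [0.001, 0.645, 0.764, 0.001]
contact_force: [0.0, 0.4, 0.6]
gripper_width: 0.001
grasp_force: 0.0
```

Call:
apply_moves(targets=[{"translation": [0, 0, 0.03], "twist": 0, "hand": 0}, {"translation": [0, 0, 0.03], "twist": 0, "hand": 0}, {"translation": [0, 0, 0], "twist": 0, "hand": 0}, {"translation": [0, 0, 0], "twist": 0, "hand": 0}])

```text
time: 3.65
tool_pos: [0.4261, 0.0771, 0.1277]
tool_rot: [0.001, 0.646, 0.764, 0.001]
contact_force: [1.5, 1.0, 3.3]
gripper_width: 0.003
grasp_force: 1.8
```

Call:
apply_moves(targets=[{"translation": [0, 0, 0.02], "twist": 0, "hand": 0}, {"translation": [0, 0, 0], "twist": 0, "hand": 0}, {"translation": [0, 0, 0], "twist": 0, "hand": 0}])

```text
time: 3.95
tool_pos: [0.4261, 0.0771, 0.1257]
tool_rot: [0.001, 0.646, 0.764, 0.001]
contact_force: [1.0, 1.7, 5.8]
gripper_width: 0.003
grasp_force: 3.2
```

Call:
apply_moves(targets=[{"translation": [0, 0, 0.03], "twist": 0, "hand": 0}, {"translation": [0, 0, 0], "twist": 0, "hand": 0}, {"translation": [0, 0, 0], "twist": 0, "hand": 0}])

```text
time: 4.25
tool_pos: [0.4262, 0.0772, 0.1232]
tool_rot: [0.001, 0.646, 0.764, 0.001]
contact_force: [-1.0, 0.9, 9.7]
gripper_width: 0.0
grasp_force: 4.9
```

Call:
apply_moves(targets=[{"translation": [0, 0, -0.25], "twist": 0, "hand": 0}, {"translation": [0, 0, -0.4], "twist": 0, "hand": 0}, {"translation": [0, 0, 0], "twist": 0, "hand": 0}])

```text
time: 4.55
tool_pos: [0.4276, 0.077, 0.1915]
tool_rot: [0.003, 0.646, 0.764, 0.003]
contact_force: [0.9, -0.1, 1.5]
gripper_width: 0.001
grasp_force: 0.0
```

```bash
python3 - <<'E'
from h import *
print([(np.round(d["point"],4),round(d["score"],2)) for d in [] ])
st();plan([.4475,-.047,.19],4);plan([.466,-.17,.19],6)
E
```

```text
[]
t 4.55 tcp [0.4276 0.077  0.1915] xhead 1.7377 F [ 0.94 -0.11  1.54] w 0.001 g 0.0
[-0.314, -0.003, 0.004] 0.0
[-0.314, -0.003, 0.004] 0.0
[-0.314, -0.003, 0.004] 0.0
[-0.314, -0.003, 0.004] 0.0
[-0.417, -0.005, 0.003] 0.0
[-0.417, -0.005, 0.003] 0.0
[-0.417, -0.005, 0.003] 0.0
[-0.417, -0.005, 0.003] 0.0
[-0.417, -0.005, 0.003] 0.0
[-0.417, -0.005, 0.003] 0.0
```

Foot 1 is stiff: about 1.3 N/mm, and 9.7 N at roughly 5 mm. Next is the middle foot.

Call:
apply_moves(targets=[{"translation": [-0.31, 0, 0], "twist": 0, "hand": 0}, {"translation": [-0.31, 0, 0], "twist": 0, "hand": 0}, {"translation": [-0.31, 0, 0], "twist": 0, "hand": 0}, {"translation": [-0.32, 0, 0], "twist": 0, "hand": 0}, {"translation": [0, 0, 0], "twist": 0, "hand": 0}, {"translation": [0, 0, 0], "twist": 0, "hand": 0}])

```text
time: 5.15
tool_pos: [0.4451, -0.0464, 0.1853]
tool_rot: [-0.001, 0.646, 0.763, -0.0]
contact_force: [0.6, -0.1, 0.3]
gripper_width: -0.005
grasp_force: 0.0
```

```bash
cat >> h.py <<'E'
def bolt(guess,name,dz=0):
    # brightest hexagon blob near the predicted bolt pixel
    cal=get_calibration("wrist");im=grab_frame("wrist")
    u=proj("wrist",[*guess,.106+dz],cal)[0];x,y=u.astype(int);R=45
    g=cv2.cvtColor(im,cv2.COLOR_RGB2GRAY)
    y0=max(y-R,0);x0=max(x-R,0);crop=g[y0:y+R,x0:x+R]
    cv2.imwrite(f"pics/{name}.png",cv2.resize(im[max(y-120,0):y+120,max(x-160,0):x+160,::-1],None,fx=2.5,fy=2.5))
    t,b=cv2.threshold(cv2.GaussianBlur(crop,(3,3),0),0,255,cv2.THRESH_OTSU)
    n,l,s,c=cv2.connectedComponentsWithStats(b)
    for i in range(1,n):
        if s[i,4]>150:
            q=c[i]+[x0,y0];print("blob",s[i].tolist(),q.round(1),"pred",u.round(1),"->",ray("wrist",q,.106+dz,cal)[0].round(4))
E
python3 - <<'E'
from h import *
st();bolt([.4475,-.047],"w2")
for d in recognise("wrist","foot_a"):print(np.round(d["point"],4),round(d["score"],2))
E
```

```text
t 5.15 tcp [ 0.4451 -0.0464  0.1853] xhead 1.7361 F [ 0.62 -0.07  0.26] w -0.005 g 0.0
blob [20, 21, 46, 46, 1467] [280.7 230.2] pred [283.2 232.5] -> [ 0.4456 -0.0457  0.106 ]
[ 0.465  -0.1571  0.0945] 0.8
[ 0.4416 -0.0461  0.0957] 0.68
[0.4233 0.0643 0.0924] 0.58
```

View pics/w2.png

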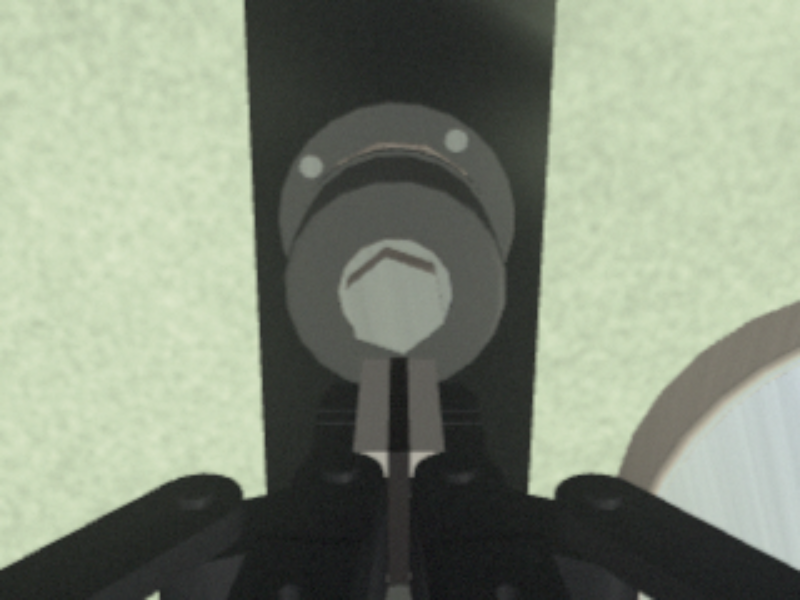

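The bolt head, at about (281,230), lies straight under the fingers and the blob fit agrees. Now I'll push the middle foot.

Call:
apply_moves(targets=[{"translation": [0, 0, 0.3], "twist": 0, "hand": 0}, {"translation": [0, 0, 0.2], "twist": 0, "hand": 0}, {"translation": [0, 0, 0.05], "twist": 0, "hand": 0}, {"translation": [0, 0, 0.03], "twist": 0, "hand": 0}, {"translation": [0, 0, 0], "twist": 0, "hand": 0}, {"translation": [0, 0, 0], "twist": 0, "hand": 0}])

```text
time: 5.85
tool_pos: [0.4466, -0.0462, 0.1295]
tool_rot: [0.001, 0.645, 0.764, 0.0]
contact_force: [0.9, -0.2, 0.9]
gripper_width: -0.002
grasp_force: 0.0
```

Call:
apply_moves(targets=[{"translation": [0, 0, 0.04], "twist": 0, "hand": 0}, {"translation": [0, 0, 0], "twist": 0, "hand": 0}, {"translation": [0, 0, 0], "twist": 0, "hand": 0}])

```text
time: 6.15
tool_pos: [0.447, -0.0464, 0.1261]
tool_rot: [0.001, 0.646, 0.764, 0.001]
contact_force: [-0.5, 0.6, 6.1]
gripper_width: 0.001
grasp_force: 2.9
```

Call:
apply_moves(targets=[{"translation": [0, 0, -0.25], "twist": 0, "hand": 0}, {"translation": [0, 0, -0.4], "twist": 0, "hand": 0}, {"translation": [-0.31, 0, 0], "twist": 0, "hand": 0}, {"translation": [-0.31, 0, 0], "twist": 0, "hand": 0}, {"translation": [-0.31, 0, 0], "twist": 0, "hand": 0}, {"translation": [-0.32, 0, 0], "twist": 0, "hand": 0}, {"translation": [0, 0, 0], "twist": 0, "hand": 0}, {"translation": [0, 0, 0], "twist": 0, "hand": 0}])

```text
time: 6.95
tool_pos: [0.4663, -0.1697, 0.1891]
tool_rot: [-0.0, 0.646, 0.763, 0.0]
contact_force: [-0.9, 0.3, -0.1]
gripper_width: 0.001
grasp_force: 0.0
```

```bash
python3 - <<'E'
from h import *
st();bolt([.466,-.169],"w3")
E
```

```text
t 6.95 tcp [ 0.4663 -0.1697  0.1891] xhead 1.7363 F [-0.86  0.27 -0.07] w 0.001 g 0.0
blob [26, 25, 45, 44, 1341] [282.1 229.7] pred [279.3 227.8] -> [ 0.468 -0.17   0.106]
blob [0, 77, 33, 13, 315] [246.2 264.5] pred [279.3 227.8] -> [ 0.4483 -0.1985  0.106 ]
blob [64, 78, 26, 12, 212] [313.8 264.6] pred [279.3 227.8] -> [ 0.4933 -0.1911  0.106 ]
```

Foot 2 is stiff as well: 6.1 N at about 2 mm, where a weak one would give about 2.7 N. Foot 3 should then be weak; I'll verify it.

Call:
apply_moves(targets=[{"translation": [0, 0.02, 0.3], "twist": 0, "hand": 0}, {"translation": [0, 0, 0.22], "twist": 0, "hand": 0}, {"translation": [0, 0, 0.08], "twist": 0, "hand": 0}, {"translation": [0, 0, 0.05], "twist": 0, "hand": 0}, {"translation": [0, 0, 0], "twist": 0, "hand": 0}, {"translation": [0, 0, 0], "twist": 0, "hand": 0}])

```text
time: 7.6
tool_pos: [0.4692, -0.1692, 0.1258]
tool_rot: [0.001, 0.645, 0.764, 0.0]
contact_force: [-0.9, 0.9, 3.4]
gripper_width: 0.003
grasp_force: 1.4
```

Call:
apply_moves(targets=[{"translation": [0, 0, 0.02], "twist": 0, "hand": 0}, {"translation": [0, 0, 0], "twist": 0, "hand": 0}, {"translation": [0, 0, 0], "twist": 0, "hand": 0}])

```text
time: 7.9
tool_pos: [0.4694, -0.1694, 0.1233]
tool_rot: [0.001, 0.646, 0.764, 0.001]
contact_force: [1.6, 1.9, 3.5]
gripper_width: 0.005
grasp_force: 1.8
```

```bash
python3 -c "
from h import *
st()"
```

```text
t 7.9 tcp [ 0.4694 -0.1694  0.1233] xhead 1.7377 F [1.65 1.91 3.48] w 0.005 g 1.8
```

Foot 3 is weak (3.5 N at 5 mm), so feet 1 and 2 go in the tray and foot 3 in the pan. I'll rise, open and grasp foot 3.

Call:
apply_moves(targets=[{"translation": [0, 0, -0.3], "twist": 0, "hand": 0}, {"translation": [0, 0, -0.5], "twist": 0, "hand": 1}, {"translation": [0, 0, 0], "twist": 0, "hand": 1}, {"translation": [0, -0.01, 0], "twist": 0, "hand": 1}, {"translation": [0, 0, 0], "twist": 0, "hand": 1}, {"translation": [0, 0, 0], "twist": 0, "hand": 1}])

```text
time: 8.5
tool_pos: [0.4665, -0.1689, 0.2002]
tool_rot: [-0.002, 0.646, 0.764, -0.0]
contact_force: [-0.1, 0.1, -0.7]
gripper_width: 0.845
grasp_force: 0.0
```

Call:
apply_moves(targets=[{"translation": [0, 0, 0.4], "twist": 0, "hand": 1}, {"translation": [0, 0, 0.35], "twist": 0, "hand": 1}, {"translation": [0, 0, 0.25], "twist": 0, "hand": 1}, {"translation": [0, 0, 0.2], "twist": 0, "hand": 1}, {"translation": [0, 0, 0.05], "twist": 0, "hand": 1}, {"translation": [0, 0, 0], "twist": 0, "hand": 1}, {"translation": [0, 0, 0], "twist": 0, "hand": 1}])

```text
time: 9.2
tool_pos: [0.468, -0.1695, 0.078]
tool_rot: [0.001, 0.646, 0.764, 0.0]
contact_force: [0.3, -0.9, -0.1]
gripper_width: 0.997
grasp_force: 0.0
```

Call:
apply_moves(targets=[{"translation": [0, 0, 0], "twist": 0, "hand": 0}, {"translation": [0, 0, 0], "twist": 0, "hand": 0}, {"translation": [0, 0, 0], "twist": 0, "hand": 0}, {"translation": [0, 0, 0], "twist": 0, "hand": 0}, {"translation": [0, 0, 0], "twist": 0, "hand": 0}, {"translation": [0, 0, 0], "twist": 0, "hand": 0}])

```text
time: 9.8
tool_pos: [0.468, -0.1698, 0.0779]
tool_rot: [0.001, 0.646, 0.764, -0.0]
contact_force: [-0.2, -1.8, 3.0]
gripper_width: 0.713
grasp_force: 64.3
```

Call:
apply_moves(targets=[{"translation": [0, 0, -0.1], "twist": 0, "hand": 0}, {"translation": [0, 0, -0.2], "twist": 0, "hand": 0}, {"translation": [0, 0, -0.3], "twist": 0, "hand": 0}, {"translation": [0, 0, -0.2], "twist": 0, "hand": 0}, {"translation": [0, 0, 0], "twist": 0, "hand": 0}, {"translation": [0, 0, 0], "twist": 0, "hand": 0}])

```text
time: 10.4
tool_pos: [0.4666, -0.1686, 0.1559]
tool_rot: [-0.001, 0.646, 0.764, -0.0]
contact_force: [0.1, 0.9, -6.2]
gripper_width: 0.712
grasp_force: 69.3
```

```bash
python3 - <<'E'
from h import *
st();bolt([.468,-.17],"w4",.08)
plan([.657,-.144,.158],6)
E
```

```text
t 10.4 tcp [ 0.4666 -0.1686  0.1559] xhead 1.7378 F [ 0.12  0.86 -6.18] w 0.712 g 69.3
blob [6, 0, 84, 68, 4160] [283.2 337.6] pred [280.6 349.2] -> [ 0.4681 -0.1655  0.186 ]
[-0.013, 0.32, -0.005] 0.0
[-0.013, 0.32, -0.005] 0.0
[-0.013, 0.32, -0.005] 0.0
[-0.013, 0.32, -0.005] 0.0
[-0.013, 0.32, -0.005] 0.0
[-0.013, 0.32, -0.005] 0.0
```

View pics/w4.png

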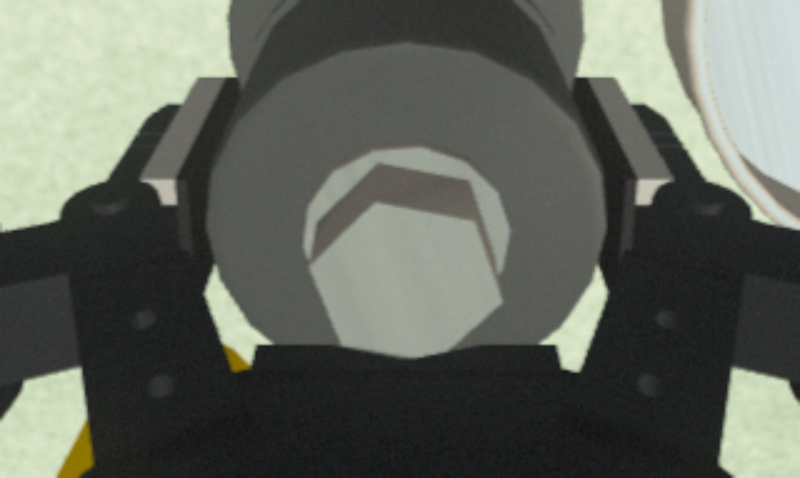

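The cap is held squarely by both pads and reads 6.2 N, so the foot is lifted. Moving it to the pan.

Call:
apply_moves(targets=[{"translation": [0, 0.15, 0], "twist": 0, "hand": 0}, {"translation": [-0.01, 0.3, 0], "twist": 0, "hand": 0}, {"translation": [-0.02, 0.4, 0], "twist": 0, "hand": 0}, {"translation": [-0.02, 0.4, 0], "twist": 0, "hand": 0}, {"translation": [-0.02, 0.4, 0], "twist": 0, "hand": 0}, {"translation": [0, 0.25, 0], "twist": 0, "hand": 0}, {"translation": [0, 0, 0], "twist": 0, "hand": 0}, {"translation": [0, 0, 0], "twist": 0, "hand": 0}])

```text
time: 11.25
tool_pos: [0.6546, -0.1439, 0.154]
tool_rot: [-0.003, 0.645, 0.764, -0.001]
contact_force: [-0.4, -0.6, -5.9]
gripper_width: 0.705
grasp_force: 69.4
```

Call:
apply_moves(targets=[{"translation": [0, 0, 0.3], "twist": 0, "hand": 0}, {"translation": [0, 0, 0.25], "twist": 0, "hand": 0}, {"translation": [0, 0, 0.1], "twist": 0, "hand": 0}, {"translation": [0, 0, 0.05], "twist": 0, "hand": 0}, {"translation": [0, 0, 0], "twist": 0, "hand": 0}, {"translation": [0, 0, 0], "twist": 0, "hand": 0}])

```text
time: 11.85
tool_pos: [0.6568, -0.145, 0.0889]
tool_rot: [0.001, 0.646, 0.764, 0.0]
contact_force: [0.3, 0.2, -5.4]
gripper_width: 0.709
grasp_force: 69.7
```

```bash
python3 - <<'E'
from h import *
st()
im=grab_frame("scene");cv2.imwrite("pics/s5.png",cv2.resize(im[120:320,100:380,::-1],None,fx=2.5,fy=2.5))
E
```

```text
t 11.85 tcp [ 0.6568 -0.145   0.0889] xhead 1.7376 F [ 0.26  0.21 -5.44] w 0.709 g 69.7
```

View pics/s5.png

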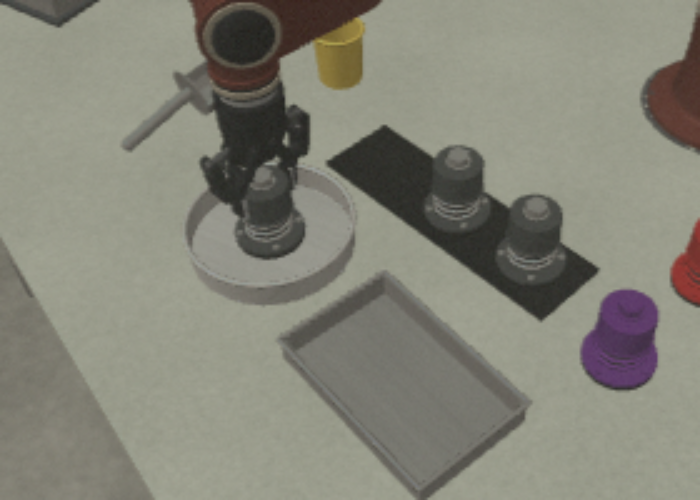

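The foot hangs about in the middle of the pan, roughly 14 mm above the floor. Lowering it gently.

Call:
apply_moves(targets=[{"translation": [0, 0, 0.06], "twist": 0, "hand": 0}, {"translation": [0, 0, 0.03], "twist": 0, "hand": 0}, {"translation": [0, 0, 0.02], "twist": 0, "hand": 0}, {"translation": [0, 0, 0.01], "twist": 0, "hand": 0}, {"translation": [0, 0, 0], "twist": 0, "hand": 0}, {"translation": [0, 0, 0], "twist": 0, "hand": 0}])

```text
time: 12.5
tool_pos: [0.6562, -0.1446, 0.0762]
tool_rot: [0.0, 0.646, 0.764, 0.0]
contact_force: [-4.4, 1.4, 2.8]
gripper_width: 0.71
grasp_force: 70.2
```

Call:
apply_moves(targets=[{"translation": [0, 0, 0.01], "twist": 0, "hand": 0}, {"translation": [0, 0, 0.01], "twist": 0, "hand": 0}, {"translation": [0, 0, 0.01], "twist": 0, "hand": 0}, {"translation": [0, 0, 0], "twist": 0, "hand": 0}, {"translation": [0, 0, 0], "twist": 0, "hand": 0}])

```text
time: 13.0
tool_pos: [0.6563, -0.1446, 0.0726]
tool_rot: [0.0, 0.646, 0.764, 0.0]
contact_force: [-2.8, 1.8, 4.0]
gripper_width: 0.71
grasp_force: 70.4
```

Call:
apply_moves(targets=[{"translation": [0, 0, -0.03], "twist": 0, "hand": 0}, {"translation": [0, 0, 0], "twist": 0, "hand": 0}, {"translation": [0, 0, 0], "twist": 0, "hand": 0}])

```text
time: 13.3
tool_pos: [0.6564, -0.1446, 0.0756]
tool_rot: [0.0, 0.646, 0.764, 0.0]
contact_force: [-0.7, 1.1, 2.4]
gripper_width: 0.706
grasp_force: 70.4
```

Call:
apply_moves(targets=[{"translation": [0, 0, 0], "twist": 0, "hand": 0.8}, {"translation": [0, 0, 0], "twist": 0, "hand": 0.9}, {"translation": [0, 0, 0], "twist": 0, "hand": 1}, {"translation": [0, 0, 0], "twist": 0, "hand": 1}, {"translation": [0, 0, 0], "twist": 0, "hand": 1}])

```text
time: 13.8
tool_pos: [0.656, -0.1447, 0.0752]
tool_rot: [-0.0, 0.646, 0.764, -0.0]
contact_force: [-1.7, -0.4, 0.2]
gripper_width: 0.999
grasp_force: 0.0
```

Call:
apply_moves(targets=[{"translation": [0, 0, -0.1], "twist": 0, "hand": 1}, {"translation": [0, 0, -0.3], "twist": 0, "hand": 1}, {"translation": [0, 0, -0.4], "twist": 0, "hand": 1}, {"translation": [0, 0, -0.4], "twist": 0, "hand": 1}, {"translation": [0, 0, 0], "twist": 0, "hand": 1}])

```text
time: 14.3
tool_pos: [0.6599, -0.1459, 0.2051]
tool_rot: [0.007, 0.646, 0.764, 0.003]
contact_force: [0.9, -0.2, 1.2]
gripper_width: 0.999
grasp_force: 0.0
```

```bash
python3 - <<'E'
from h import *
st();bolt([.656,-.145],"w6",-.003);plan([.4460,-.046,.20],6)
E
```

```text
t 14.3 tcp [ 0.6599 -0.1459  0.2051] xhead 1.7378 F [ 0.88 -0.16  1.23] w 0.999 g 0.0
blob [0, 0, 90, 90, 2221] [261.6 239.9] pred [272.6 217.1] -> [ 0.6509 -0.1634  0.103 ]
blob [29, 25, 40, 40, 1015] [275.7 217.9] pred [272.6 217.1] -> [ 0.6583 -0.1452  0.103 ]
[0.222, -0.322, 0.002] 0.0
[0.222, -0.322, 0.002] 0.0
[0.222, -0.322, 0.002] 0.0
[0.222, -0.322, 0.002] 0.0
[0.222, -0.322, 0.002] 0.0
[0.222, -0.322, 0.002] 0.0
```

Foot 3 stands in the pan with its bolt upright at the expected height. Next is foot 2.

Call:
apply_moves(targets=[{"translation": [0.22, -0.32, 0], "twist": 0, "hand": 1}, {"translation": [0.22, -0.32, 0], "twist": 0, "hand": 1}, {"translation": [0.22, -0.32, 0], "twist": 0, "hand": 1}, {"translation": [0.22, -0.32, 0], "twist": 0, "hand": 1}, {"translation": [0.22, -0.31, 0], "twist": 0, "hand": 1}, {"translation": [0.22, -0.31, 0], "twist": 0, "hand": 1}, {"translation": [0, 0, 0], "twist": 0, "hand": 1}, {"translation": [0, 0, 0], "twist": 0, "hand": 1}])

```text
time: 15.15
tool_pos: [0.4461, -0.0457, 0.1946]
tool_rot: [-0.0, 0.646, 0.764, -0.0]
contact_force: [0.6, -0.1, 1.0]
gripper_width: 1.0
grasp_force: 0.0
```

```bash
python3 - <<'E'
from h import *
st();bolt([.4465,-.046],"w7");plan([.4460,-.046,.078],1)
E
```

```text
t 15.15 tcp [ 0.4461 -0.0457  0.1946] xhead 1.7382 F [ 0.59 -0.07  0.98] w 1.0 g 0.0
blob [22, 23, 45, 45, 1371] [278.9 226.1] pred [280.2 226.6] -> [ 0.4456 -0.0458  0.106 ]
[0.003, -0.008, 1.171] 0.0
```

Call:
apply_moves(targets=[{"translation": [0, 0, 0.4], "twist": 0, "hand": 1}, {"translation": [0, 0, 0.35], "twist": 0, "hand": 1}, {"translation": [0, 0, 0.25], "twist": 0, "hand": 1}, {"translation": [0, 0, 0.12], "twist": 0, "hand": 1}, {"translation": [0, 0, 0.05], "twist": 0, "hand": 1}, {"translation": [0, 0, 0], "twist": 0, "hand": 1}, {"translation": [0, 0, 0], "twist": 0, "hand": 1}])

```text
time: 15.9
tool_pos: [0.4481, -0.0464, 0.0798]
tool_rot: [0.001, 0.646, 0.764, 0.001]
contact_force: [-0.1, 0.8, -0.1]
gripper_width: 0.996
grasp_force: 0.0
```

Call:
apply_moves(targets=[{"translation": [0, 0, 0], "twist": 0, "hand": 0}, {"translation": [0, 0, 0], "twist": 0, "hand": 0}, {"translation": [0, 0, 0], "twist": 0, "hand": 0}, {"translation": [0, 0, 0], "twist": 0, "hand": 0}, {"translation": [0, 0, 0], "twist": 0, "hand": 0}, {"translation": [0, 0, 0], "twist": 0, "hand": 0}])

```text
time: 16.5
tool_pos: [0.4469, -0.0463, 0.0787]
tool_rot: [0.0, 0.646, 0.764, -0.0]
contact_force: [-2.8, -1.3, 4.9]
gripper_width: 0.708
grasp_force: 64.1
```

Call:
apply_moves(targets=[{"translation": [0, 0, -0.1], "twist": 0, "hand": 0}, {"translation": [0, 0, -0.2], "twist": 0, "hand": 0}, {"translation": [0, 0, -0.3], "twist": 0, "hand": 0}, {"translation": [0, 0, -0.2], "twist": 0, "hand": 0}, {"translation": [0, 0, 0], "twist": 0, "hand": 0}, {"translation": [0, 0, 0], "twist": 0, "hand": 0}])

```text
time: 17.1
tool_pos: [0.446, -0.0456, 0.157]
tool_rot: [-0.001, 0.646, 0.764, -0.0]
contact_force: [-0.2, 0.2, -6.6]
gripper_width: 0.712
grasp_force: 68.8
```

```bash
python3 - <<'E'
from h import *
st()
# tray: darker outline check, top view with rim/floor
im=grab_frame("top")
d=regions_of("top","tray_floor")[0];m=d["pixels"].astype(np.uint8);c=max(cv2.findContours(m,0,1)[0],key=cv2.contourArea)
a=cv2.approxPolyDP(c,6,True).reshape(-1,2);print(a.tolist(),ray("top",a,.035)[:,:2].round(3).tolist())
print([(np.round(d["point"],3),round(d["score"],2)) for d in recognise("top","tray_floor")])
plan([.656,.072,.156],6)
E
```

```text
t 17.1 tcp [ 0.446  -0.0456  0.157 ] xhead 1.7379 F [-0.16  0.21 -6.65] w 0.712 g 68.8
[[276, 119], [195, 124], [198, 175], [278, 169]] [[0.734, 0.013], [0.721, 0.249], [0.571, 0.239], [0.587, 0.009]]
[(array([0.658, 0.13 , 0.003]), 0.8), (array([ 0.44 , -0.102,  0.004]), 0.39)]
[0.135, 0.379, -0.0] 0.0
[0.135, 0.379, -0.0] 0.0
[0.135, 0.379, -0.0] 0.0
[0.135, 0.379, -0.0] 0.0
[0.135, 0.379, -0.0] 0.0
[0.135, 0.379, -0.0] 0.0
```

Call:
apply_moves(targets=[{"translation": [0.06, 0.18, 0], "twist": 0, "hand": 0}, {"translation": [0.12, 0.35, 0], "twist": 0, "hand": 0}, {"translation": [0.15, 0.42, 0], "twist": 0, "hand": 0}, {"translation": [0.15, 0.42, 0], "twist": 0, "hand": 0}, {"translation": [0.15, 0.42, 0], "twist": 0, "hand": 0}, {"translation": [0.12, 0.33, 0], "twist": 0, "hand": 0}, {"translation": [0.08, 0.17, 0], "twist": 0, "hand": 0}, {"translation": [0, 0, 0], "twist": 0, "hand": 0}])

```text
time: 18.05
tool_pos: [0.6596, 0.0754, 0.1558]
tool_rot: [-0.001, 0.645, 0.764, -0.001]
contact_force: [-0.7, -0.3, -4.7]
gripper_width: 0.712
grasp_force: 68.9
```

Call:
apply_moves(targets=[{"translation": [0, 0, 0], "twist": 0, "hand": 0}, {"translation": [0, 0, 0.3], "twist": 0, "hand": 0}, {"translation": [0, 0, 0.22], "twist": 0, "hand": 0}, {"translation": [0, 0, 0.1], "twist": 0, "hand": 0}, {"translation": [0, 0, 0.03], "twist": 0, "hand": 0}, {"translation": [0, 0, 0], "twist": 0, "hand": 0}, {"translation": [0, 0, 0], "twist": 0, "hand": 0}])

```text
time: 18.75
tool_pos: [0.6597, 0.0737, 0.0951]
tool_rot: [0.001, 0.646, 0.764, 0.001]
contact_force: [0.3, 0.1, -5.2]
gripper_width: 0.711
grasp_force: 69.1
```

```bash
python3 - <<'E'
from h import *
st()
im=grab_frame("scene");a=im[180:330,180:350,::-1];im=grab_frame("wrist")[...,::-1]
cv2.imwrite("pics/s8.png",np.hstack([cv2.resize(a,(476,420)),im[:,120:440]]))
E
```

```text
t 18.75 tcp [0.6597 0.0737 0.0951] xhead 1.7375 F [ 0.26  0.12 -5.22] w 0.711 g 69.1
```

View pics/s8.png

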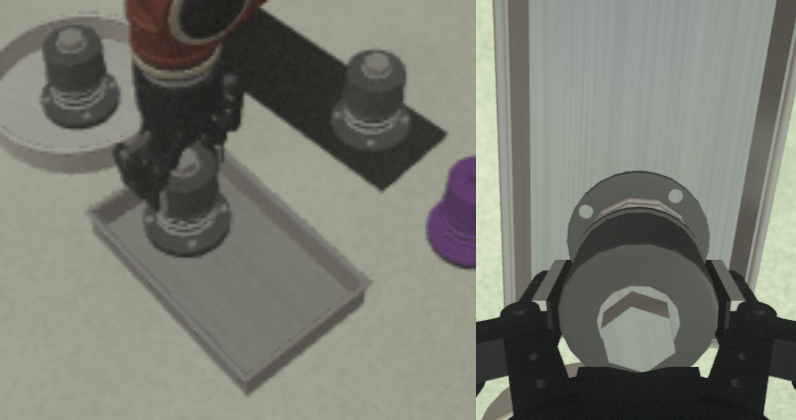

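The foot is centred across the tray near its -y end, with clear gaps at the flange (568 against the floor edge at 528, 709 against 748). Foot 3 stands upright in the pan. Lowering.

Call:
apply_moves(targets=[{"translation": [0, 0, 0.08], "twist": 0, "hand": 0}, {"translation": [0, 0, 0.05], "twist": 0, "hand": 0}, {"translation": [0, 0, 0.03], "twist": 0, "hand": 0}, {"translation": [0, 0, 0.02], "twist": 0, "hand": 0}, {"translation": [0, 0, 0.01], "twist": 0, "hand": 0}, {"translation": [0, 0, 0], "twist": 0, "hand": 0}, {"translation": [0, 0, 0], "twist": 0, "hand": 0}])

```text
time: 19.55
tool_pos: [0.6589, 0.074, 0.076]
tool_rot: [-0.0, 0.646, 0.764, -0.0]
contact_force: [-5.3, 0.2, 4.6]
gripper_width: 0.712
grasp_force: 69.8
```

Call:
apply_moves(targets=[{"translation": [0, 0, -0.01], "twist": 0, "hand": 0}, {"translation": [0, 0, 0], "twist": 0, "hand": 0}, {"translation": [0, 0, 0], "twist": 0, "hand": 0.8}, {"translation": [0, 0, 0], "twist": 0, "hand": 0.9}, {"translation": [0, 0, 0], "twist": 0, "hand": 1}, {"translation": [0, 0, 0], "twist": 0, "hand": 1}, {"translation": [0, 0, 0], "twist": 0, "hand": 1}])

```text
time: 20.25
tool_pos: [0.6589, 0.0739, 0.0753]
tool_rot: [0.0, 0.646, 0.764, 0.0]
contact_force: [-0.2, 0.1, -0.2]
gripper_width: 0.999
grasp_force: 0.0
```

Call:
apply_moves(targets=[{"translation": [0, 0, -0.1], "twist": 0, "hand": 1}, {"translation": [0, 0, -0.3], "twist": 0, "hand": 1}, {"translation": [0, 0, -0.4], "twist": 0, "hand": 1}, {"translation": [0, 0, -0.4], "twist": 0, "hand": 1}, {"translation": [0, 0, 0], "twist": 0, "hand": 1}, {"translation": [0, 0, 0], "twist": 0, "hand": 1}])

```text
time: 20.85
tool_pos: [0.6598, 0.0739, 0.198]
tool_rot: [0.002, 0.646, 0.764, 0.001]
contact_force: [-0.5, 0.5, -0.6]
gripper_width: 1.0
grasp_force: 0.0
```

```bash
python3 - <<'E'
from h import *
st();bolt([.659,.074],"w9",-.003);plan([.425,.0765,.196],6)
E
```

```text
t 20.85 tcp [0.6598 0.0739 0.198 ] xhead 1.7378 F [-0.53  0.51 -0.57] w 1.0 g 0.0
blob [0, 0, 21, 72, 597] [236.9 220.8] pred [278.  222.8] -> [0.6309 0.0707 0.103 ]
blob [28, 24, 43, 42, 1258] [280.9 221.9] pred [278.  222.8] -> [0.6609 0.0749 0.103 ]
blob [72, 52, 18, 25, 211] [315.6 245.3] pred [278.  222.8] -> [0.6878 0.0619 0.103 ]
blob [0, 84, 73, 6, 254] [258.5 264.4] pred [278.  222.8] -> [0.6504 0.0408 0.103 ]
[0.069, -0.383, -0.001] 0.0
[0.069, -0.383, -0.001] 0.0
[0.069, -0.383, -0.001] 0.0
[0.069, -0.383, -0.001] 0.0
[0.069, -0.383, -0.001] 0.0
[0.069, -0.383, -0.001] 0.0
```

Call:
apply_moves(targets=[{"translation": [0.07, -0.38, 0], "twist": 0, "hand": 1}, {"translation": [0.07, -0.38, 0], "twist": 0, "hand": 1}, {"translation": [0.07, -0.38, 0], "twist": 0, "hand": 1}, {"translation": [0.07, -0.38, 0], "twist": 0, "hand": 1}, {"translation": [0.07, -0.38, 0], "twist": 0, "hand": 1}, {"translation": [0.07, -0.38, 0], "twist": 0, "hand": 1}, {"translation": [0, 0, 0], "twist": 0, "hand": 1}, {"translation": [0, 0, 0], "twist": 0, "hand": 1}])

```text
time: 21.7
tool_pos: [0.4259, 0.0774, 0.1938]
tool_rot: [-0.001, 0.646, 0.764, -0.001]
contact_force: [0.5, 0.0, 0.2]
gripper_width: 0.997
grasp_force: 0.0
```

```bash
python3 - <<'E'
from h import *
st();bolt([.4255,.0765],"w10");plan([.425,.0765,.078],1)
E
```

```text
t 21.7 tcp [0.4259 0.0774 0.1938] xhead 1.7379 F [0.47 0.04 0.18] w 0.997 g 0.0
blob [22, 27, 44, 43, 1376] [277.7 230.3] pred [279.  227.8] -> [0.4249 0.0746 0.106 ]
[-0.006, -0.02, 1.165] 0.0
```

Call:
apply_moves(targets=[{"translation": [-0.02, -0.01, 0.4], "twist": 0, "hand": 1}, {"translation": [0, 0, 0.35], "twist": 0, "hand": 1}, {"translation": [0, 0, 0.25], "twist": 0, "hand": 1}, {"translation": [0, 0, 0.11], "twist": 0, "hand": 1}, {"translation": [0, 0, 0.05], "twist": 0, "hand": 1}, {"translation": [0, 0, 0], "twist": 0, "hand": 1}, {"translation": [0, 0, 0], "twist": 0, "hand": 1}])

```text
time: 22.45
tool_pos: [0.4277, 0.0753, 0.0807]
tool_rot: [0.001, 0.646, 0.764, 0.001]
contact_force: [-1.0, 0.4, -0.1]
gripper_width: 1.0
grasp_force: 0.0
```

Call:
apply_moves(targets=[{"translation": [0, 0, 0], "twist": 0, "hand": 0}, {"translation": [0, 0, 0], "twist": 0, "hand": 0}, {"translation": [0, 0, 0], "twist": 0, "hand": 0}, {"translation": [0, 0, 0], "twist": 0, "hand": 0}, {"translation": [0, 0, 0], "twist": 0, "hand": 0}, {"translation": [0, 0, 0], "twist": 0, "hand": 0}])

```text
time: 23.05
tool_pos: [0.4265, 0.0752, 0.0797]
tool_rot: [0.0, 0.646, 0.764, 0.0]
contact_force: [-2.4, -0.2, 4.8]
gripper_width: 0.713
grasp_force: 64.2
```

Call:
apply_moves(targets=[{"translation": [0, 0, -0.1], "twist": 0, "hand": 0}, {"translation": [0, 0, -0.2], "twist": 0, "hand": 0}, {"translation": [0, 0, -0.3], "twist": 0, "hand": 0}, {"translation": [0, 0, -0.2], "twist": 0, "hand": 0}, {"translation": [0, 0, 0], "twist": 0, "hand": 0}, {"translation": [0, 0, 0], "twist": 0, "hand": 0}])

```text
time: 23.65
tool_pos: [0.4257, 0.0753, 0.1582]
tool_rot: [-0.0, 0.646, 0.764, -0.0]
contact_force: [0.5, -0.4, -5.2]
gripper_width: 0.712
grasp_force: 68.5
```

```bash
python3 - <<'E'
from h import *
st();plan([.65,.184,.156],7)
E
```

```text
t 23.65 tcp [0.4257 0.0753 0.1582] xhead 1.7378 F [ 0.47 -0.43 -5.19] w 0.712 g 68.5
[0.1, 0.342, 0.003] 0.0
[0.1, 0.342, 0.003] 0.0
[0.1, 0.342, 0.003] 0.0
[0.1, 0.342, 0.003] 0.0
[0.1, 0.342, 0.003] 0.0
[0.1, 0.342, 0.003] 0.0
[0.1, 0.342, 0.003] 0.0
```

Call:
apply_moves(targets=[{"translation": [0.08, 0.18, 0], "twist": 0, "hand": 0}, {"translation": [0.12, 0.35, 0], "twist": 0, "hand": 0}, {"translation": [0.13, 0.43, 0], "twist": 0, "hand": 0}, {"translation": [0.13, 0.43, 0], "twist": 0, "hand": 0}, {"translation": [0.12, 0.43, 0], "twist": 0, "hand": 0}, {"translation": [0.08, 0.35, 0], "twist": 0, "hand": 0}, {"translation": [0.04, 0.22, 0], "twist": 0, "hand": 0}, {"translation": [0, 0, 0], "twist": 0, "hand": 0}])

```text
time: 24.45
tool_pos: [0.6511, 0.1846, 0.1555]
tool_rot: [-0.001, 0.645, 0.764, -0.001]
contact_force: [-1.0, -0.4, -5.6]
gripper_width: 0.709
grasp_force: 68.8
```

Call:
apply_moves(targets=[{"translation": [0, 0, 0], "twist": 0, "hand": 0}, {"translation": [0, 0, 0.3], "twist": 0, "hand": 0}, {"translation": [0, 0, 0.22], "twist": 0, "hand": 0}, {"translation": [0, 0, 0.1], "twist": 0, "hand": 0}, {"translation": [0, 0, 0.03], "twist": 0, "hand": 0}, {"translation": [0, 0, 0], "twist": 0, "hand": 0}, {"translation": [0, 0, 0], "twist": 0, "hand": 0}])

```text
time: 25.15
tool_pos: [0.6512, 0.1841, 0.096]
tool_rot: [0.001, 0.646, 0.764, 0.001]
contact_force: [0.1, 0.1, -4.2]
gripper_width: 0.711
grasp_force: 69.1
```

```bash
python3 - <<'E'
from h import *
st()
im=grab_frame("scene");a=im[180:330,180:350,::-1];im=grab_frame("wrist")[...,::-1]
cv2.imwrite("pics/s11.png",np.hstack([cv2.resize(a,(476,420)),im[:,120:440]]))
E
```

```text
t 25.15 tcp [0.6512 0.1841 0.096 ] xhead 1.7378 F [ 0.1   0.12 -4.15] w 0.711 g 69.1
```

View pics/s11.png

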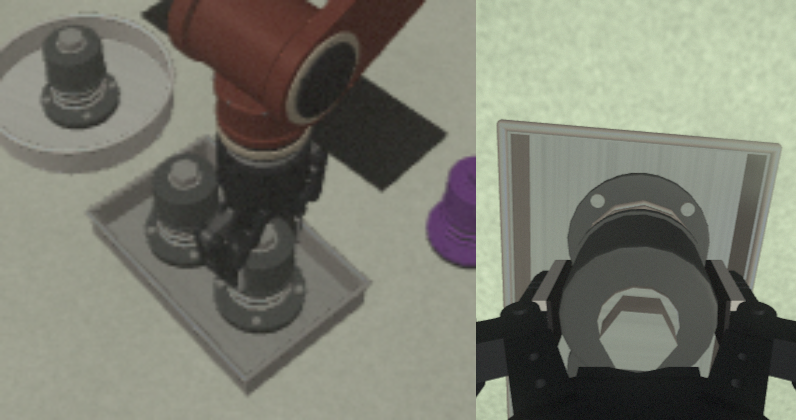

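The foot hangs over the free +y part of the tray, clear of the walls (flange 568–709 in wrist columns, floor about 528–740) and of its neighbour. Lowering about 19 mm.

Call:
apply_moves(targets=[{"translation": [0, 0, 0.08], "twist": 0, "hand": 0}, {"translation": [0, 0, 0.05], "twist": 0, "hand": 0}, {"translation": [0, 0, 0.03], "twist": 0, "hand": 0}, {"translation": [0, 0, 0.02], "twist": 0, "hand": 0}, {"translation": [0, 0, 0.01], "twist": 0, "hand": 0}, {"translation": [0, 0, 0], "twist": 0, "hand": 0}, {"translation": [0, 0, 0], "twist": 0, "hand": 0}])

```text
time: 25.95
tool_pos: [0.6504, 0.1841, 0.0769]
tool_rot: [-0.0, 0.646, 0.764, -0.0]
contact_force: [-4.9, -0.8, 4.5]
gripper_width: 0.703
grasp_force: 69.6
```

Call:
apply_moves(targets=[{"translation": [0, 0, -0.01], "twist": 0, "hand": 0}, {"translation": [0, 0, 0], "twist": 0, "hand": 0}, {"translation": [0, 0, 0], "twist": 0, "hand": 0.8}, {"translation": [0, 0, 0], "twist": 0, "hand": 0.9}, {"translation": [0, 0, 0], "twist": 0, "hand": 1}, {"translation": [0, 0, 0], "twist": 0, "hand": 1}, {"translation": [0, 0, 0], "twist": 0, "hand": 1}])

```text
time: 26.65
tool_pos: [0.6505, 0.184, 0.0762]
tool_rot: [0.0, 0.646, 0.764, 0.0]
contact_force: [-0.2, -0.2, 0.1]
gripper_width: 1.001
grasp_force: 0.0
```

Call:
apply_moves(targets=[{"translation": [0, 0, -0.1], "twist": 0, "hand": 1}, {"translation": [0, 0, -0.3], "twist": 0, "hand": 1}, {"translation": [0, 0, -0.4], "twist": 0, "hand": 1}, {"translation": [0, 0, -0.4], "twist": 0, "hand": 1}, {"translation": [0, 0, -0.3], "twist": 0, "hand": 1}, {"translation": [0, 0, 0], "twist": 0, "hand": 1}, {"translation": [0, 0, 0], "twist": 0, "hand": 1}])

```text
time: 27.35
tool_pos: [0.6508, 0.1841, 0.2279]
tool_rot: [0.001, 0.646, 0.764, 0.001]
contact_force: [-0.2, 1.2, -1.4]
gripper_width: 0.998
grasp_force: 0.0
```

```bash
python3 - <<'E'
from h import *
st();cv2.imwrite("pics/s12.png",grab_frame("scene")[...,::-1])
E
```

```text
t 27.35 tcp [0.6508 0.1841 0.2279] xhead 1.7378 F [-0.16  1.15 -1.36] w 0.998 g 0.0
```

View pics/s12.png

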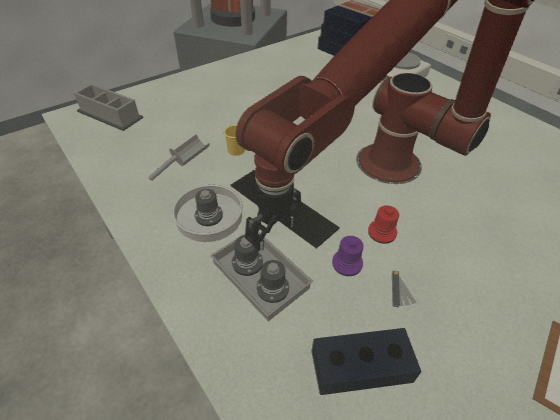

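Two feet stand in the tray at (246,255) and (272,280), and one in the pan at (207,205), all upright. The bystanders are where they were and the gripper is clear.

```bash
python3 -c "
from plant import *
print(job_done())"
```

```text
the job is handed in; nothing more can be done
None
```

The job is handed in at about 27 s: the two stiff feet (places 1 and 2) stand upright in the steel tray, the weak one (place 3) stands upright in the sieve pan, and the brick, scoop, feelers and cup were not touched.

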